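# Drive the tight bush out of the drilled block with the drift

### The arm

A 6-joint arm with a two-finger parallel gripper is mounted at the origin on a cart in front of the work surface, level with it; the furniture and walls round the work are solid. World frame = base frame: x ahead of the robot, y to its left, z up, the work surface at z = 0. Lengths are in mm, angles in rad, forces in N, time in s.
With the tool pointing down it reaches from about 350 to 850 mm from the base axis. Payload 8.1 kg.
Tool frame: the origin (TCP) lies at the very end of the fingers, on their centre line; the grasp point (between the pads) lies 19 mm behind it; z points along the fingers, y is the line along which they close (so a half turn about z gives the same grasp; the last joint's range is limited). The gripper opens to 85 mm and grips with 20 to 120 N. Pads are 22 mm wide; open, the fingers measure 114 mm over their backs; the gripper's body (76 mm by 85 mm) begins 54 mm behind the grasp point. The pads swing forward as they close: fully open they stand 13 mm farther back than shut.
Start: joints at [-1.334, 0.13, 1.488, -0, 1.523, -0.085], TCP at [189.785, -569.199, 231.292] pointing down, gripper open.
Joint ranges: [-2.96, 2.96], [-0.89, 2.26], [0.02, 2.5], [-1.34, 4.48], [0, 2.73], [-2.66, 2.66]. Speed limits (rad/s): [2.39, 2.39, 2.79, 3.14, 3.14, 3.14].

### API

Orientations are given as a unit quaternion [x, y, z, w].
In Python, from plant import robot, fingers, readout, eyes, workorder gives the robot as it stands. Calls block until the motion is done:
- robot.move_pose(position, orientation): joint-space move of the TCP to a pose.
- robot.move_l(position, rotation=None, v=150, force_limit=None): straight line of the TCP; rotation=None keeps the orientation; v is the mean speed in mm/s. With force_limit (N) it stops when the force on the tool has changed by that much, and returns True; else False.
- robot.goto_joints(angles): joint-space move.
- fingers.ungrasp() and fingers.clamp(f_grip=None): open the fingers fully, or close them until they stop; f_grip is the grip in N (None keeps the last).
- robot.wait(seconds).
- robot.solve_ik(position, orientation): joint angles nearest the present ones, or None.
- readout.read_state(): the state.
- eyes.get_image(name): name is "scene" or "top" or "wrist"; returns a dict with "image" (384x512x3 uint8, blue, green, red), "camera_matrix" (3x3 intrinsics, pixels), "xyz" and "rotation" of the camera in the world; the wrist camera has in their place "hand_eye" (4x4, takes a point from camera to tool coordinates, whose origin is the TCP and whose axes are the flange's). Camera axes: x right, y up, looking along -z (the intrinsics and any distortion apply to the point x, -y, -z); pixel columns grow to the right and rows downward; lengths in mm; the calibration is good to about 2 mm. A picture is of the moment at which its call begins: read the wrist's pose just before it. There is no depth.
A pose or a line that the arm cannot do raises robot.PlanningError and nothing moves.
- workorder.finish_job(): hands the job in; it is judged then, once.
The state is a dict: "t": time; "qpos": joint angles; "qd": joint speeds; "joint_torque": joint torques, N m; "tool_pos": TCP position; "ee_rot": TCP orientation; "wrist_force": force on the tool from outside, world axes, zero at the start; "wrist_torque": the same for the moment, N m; "finger_gap": finger opening in mm; "grasp_force": force on a finger pad.
Only numpy, scipy, OpenCV 4.12 (cv2) and the standard library are available. Lean on these libraries where they do the work, as an engineer would, in place of code of your own. Each camera call takes 0.05 s, during which the arm holds its last target. There are 200 camera calls.

### The job

A brass bush is stuck in the hole of the pale wooden block on the press-out stand. Take the drift (the steel rod with the wooden handle) from its holder, find the hole by feel with its nose, and push the bush right out through the underside of the block until it lands on the cork pad, leaning gently and never with more than about 40 N on the block, bush or stand; then stand the drift upright in its holder again and let go. Leave the carving, the walnut block and the tin where they are.

Things in the scene. Friction and masses are not known exactly. Their poses are not given: they have to be found in the camera images.
- seat (a point): Middle of the stand at the height of the block's flat top (70 mm above the bench), axes as the stand. The block's one hole is vertical and right through, 18 mm wide with a 2 mm chamfer on top; it lies on the stand's x = 0 line, but its place along y is NOT measured: its centre is anywhere from 18 mm on the -y side to 18 mm on the +y side of this point. The rest of the top is plain.
- bush (a joint): How far the brass bush (17 mm wide, 24 mm long) has been driven down, m. At 0 its top is 6 mm below the block's top and its foot flush with the underside; at 0.024 its top leaves the block; at 0.028 it stands on the cork (hard stop). Starts at 0 to 0.003. Resists with about 9 N plus 1.2 N per 10 mm/s and stays where left.
- drift_handle (a point): Middle of the drift's round wooden handle (24 mm wide, 52 mm long), the place to grip: 101 mm above the nose, 26 mm above the brass collar (32 mm wide, 5 mm thick, stops fingers slipping down), 26 mm below the top end. z runs up along the drift. In the holder the handle's top is 134 mm above the bench.
- drift_nose (a point): Centre of the flat nose of the drift, its lower end; axes as for drift_handle.
- holder_floor (a point): Centre of the floor of the holder's hole, 7 mm above the bench, where the nose stands. The holder is a fixed dark wooden block 66 x 66 x 45 mm with one vertical hole in the middle of its top, 19 mm in diameter, 38 mm deep, with a 2 mm chamfer at the mouth. z is up.
- carving_center (a point): Middle of a loose half-carved rosette, 59 x 104 x 32 mm, lying on the bench; leave alone.
- walnut_center (a point): Middle of a loose small walnut block, 24 x 53 x 24 mm, on the bench; leave alone.
- tin_center (a point): Middle of a loose wax tin with a blue lid, 77 mm across, 63 mm high, on the bench; leave alone.
- stand: Fixed press-out stand, 90 mm (x) by 150 mm (y); origin under its middle, on the bench, z up. Two brown rails along y, tops 56 mm up. Between them lies a pale block 60 (x) x 90 (y) x 30 mm, top 70 mm and underside 40 mm above the bench, pinched so that it stays put below about 20 N sideways. Under it is an open gap of 28 mm down to a cork pad 12 mm above the bench.
- drift: The drift, loose, 120 to 195 g, upright in its holder at the start: steel shank 15 mm wide, 70 mm long below the collar, with a flat nose (edge rounded 1.5 mm) at its lower end. Origin at the centre of the nose, z up along it to the handle.
Not all that is in view belongs to the job. What is shaped like the drift but blue or green is not meant.

How it is judged:
By the outcome, as a careful person would: the job done as asked, in the order asked, and still so for the second after the job is handed in, with the robot touching nothing.
It also fails if it takes over 67 s, if anything falls off the work surface, if the arm or the gripper's body presses on something with over 40 N, if the wrist force passes 120 N, or if a joint passes its speed limit or range.

## Working session

There is one attempt and no reset: what is moved stays moved. The work goes in short steps, each a Python script; the robot and the scene stay as the last script left them, time stands still between calls to the robot, and variables do not carry over. Pictures are saved under pics/ and viewed, at most 10 in all, crops included, and the job is handed in when it is done.

```bash
ls; mkdir -p pics; python3 - <<'E'
from plant import robot, fingers, readout, eyes, workorder
import cv2,numpy as np
for n in("scene","top"):
    d=eyes.get_image(n); cv2.imwrite(f"pics/{n}0.png",d["image"]); print(n,d["camera_matrix"],d["xyz"],d["rotation"],[k for k in d])
    np.savez(f"{n}0.npz",**{k:d[k] for k in("image","camera_matrix","xyz","rotation")})
    print({k:v for k,v in d.items() if k not in("image","camera_matrix","xyz","rotation")})
s=readout.read_state();print(s)
E
```

```text
pics
scene [[347.00534168   0.         250.69248851]
 [  0.         347.00534168 190.6714188 ]
 [  0.           0.           1.        ]] [100.04812877 589.02006953 594.76821126] [-0.14190104  0.43297966  0.85320345 -0.25384361] ['image', 'camera_matrix', 'xyz', 'rotation']
{}
top [[354.54802122   0.         255.20947721]
 [  0.         354.54802122 191.4185233 ]
 [  0.           0.           1.        ]] [359.29752603   6.14236738 942.58200841] [ 0.06875491 -0.04673644 -0.70288919  0.70642428] ['image', 'camera_matrix', 'xyz', 'rotation']
{}
{'t': 0.1, 'qpos': array([-1.33441097e+00,  1.31106101e-01,  1.48917706e+00, -1.07515043e-05,
        1.52300417e+00, -8.54264292e-02]), 'qd': array([-0.00075841, -0.0008982 , -0.00290557,  0.00050239,  0.00013307,
        0.00036267]), 'joint_torque': array([ 9.42429324e-04, -5.70955038e+01, -5.01942444e+01, -1.75450873e-04,
        8.18614120e-03, -3.57077973e-06]), 'tool_pos': array([ 189.65639146, -568.70960122,  230.33344344]), 'ee_rot': array([ 9.87082157e-01,  1.60212663e-01, -6.92500101e-05, -8.44520513e-04]), 'wrist_force': array([ 0.7142606 , -0.2619597 ,  0.22519449]), 'wrist_torque': array([ 0.03057503,  0.01083265, -0.01068374]), 'grasp_force': 0.0, 'finger_gap': 85.47609441528157}
```

View pics/top0.png

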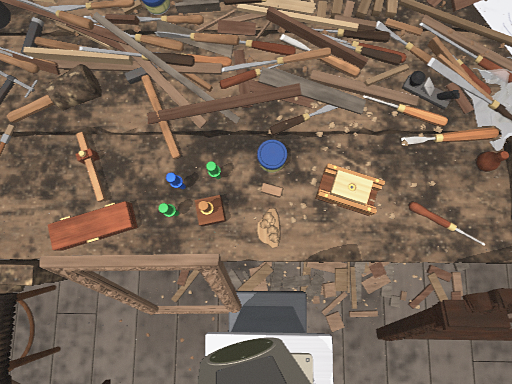

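View pics/scene0.png

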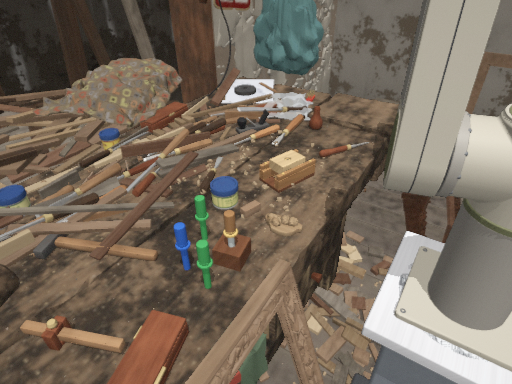

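The top view shows the brown-handled drift in its dark holder at about (208,208). The lookalikes are blue at (175,181) and green at (213,169) and (167,210). The tin is at (272,154), the walnut at (270,188), the carving at (269,228) and the stand with the pale block at (350,188). The brown-handled one in the block fits the description; I'll confirm it in an enlarged crop.

```bash
python3 - <<'E'
import cv2,numpy as np
t=cv2.imread("pics/top0.png");s=cv2.imread("pics/scene0.png")
r=lambda i,x,y,w,h,k:cv2.resize(i[y:y+h,x:x+w],None,fx=k,fy=k,interpolation=cv2.INTER_CUBIC)
a=r(t,150,150,80,80,4.9);b=r(t,310,150,80,80,4.9)[:392,:392]
c=r(s,170,180,80,40*2,4.9) ; d=r(s,250,140,80,60,4.9)
W=np.zeros((600,800,3),np.uint8)
A=r(t,155,155,75,75,4);B=r(t,310,155,80,65,4);C=r(s,165,185,90,110,2.7);D=r(s,250,140,80,60,4)
for im,x,y in((A,0,0),(B,400,0),(C,0,302),(D,400,302)):W[y:y+im.shape[0],x:x+im.shape[1]]=im
cv2.imwrite("pics/crop.png",W)
E
```

```text
(no output)
```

View pics/crop.png

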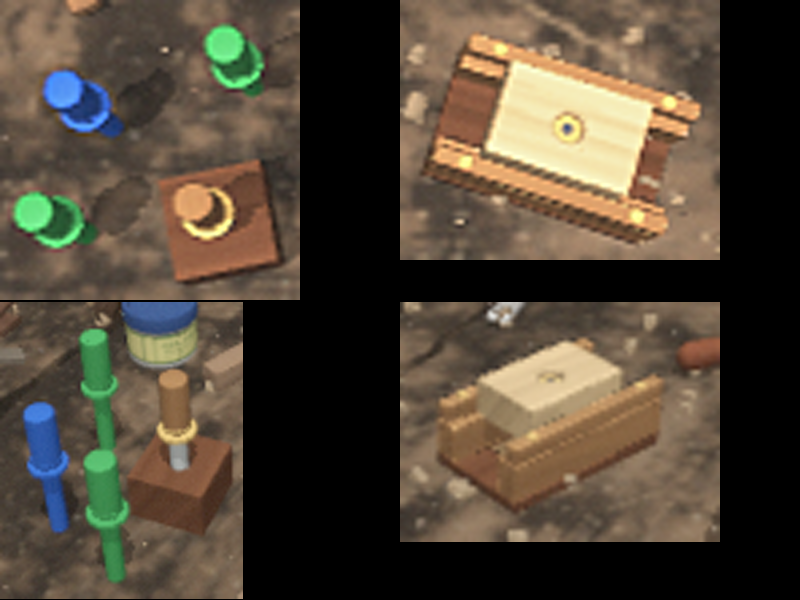

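The crop confirms it: the brown-handled rod with a brass collar stands in the dark block, and the others are all blue or green. A ring-shaped mark is visible on the pale block at about top (352,187). Now I'll measure positions.

```bash
cat >h.py <<'E'
import numpy as np,cv2
from scipy.spatial.transform import Rotation as R
def ray(d,px):
    K=d["camera_matrix"];p=np.linalg.inv(K)@[px[0],px[1],1]
    return np.array(d["xyz"]),R.from_quat(d["rotation"]).apply([p[0],-p[1],-p[2]])
def onplane(d,px,z):
    o,v=ray(d,px);return o+v*(z-o[2])/v[2]
def proj(d,P):
    q=R.from_quat(d["rotation"]).inv().apply(np.array(P)-d["xyz"]);p=d["camera_matrix"]@[q[0],-q[1],-q[2]];return p[:2]/p[2]
def wrist(readout,eyes):
    s=readout.read_state();d=eyes.get_image("wrist");T=d["hand_eye"];r=R.from_quat(s["ee_rot"])
    return dict(image=d["image"],camera_matrix=d["camera_matrix"],xyz=r.apply(T[:3,3])+s["tool_pos"],rotation=(r*R.from_matrix(T[:3,:3])).as_quat())
E
python3 - <<'E'
from h import *
t=np.load("top0.npz");s=np.load("scene0.npz")
def tri(a,b):
    (o1,v1),(o2,v2)=ray(t,a),ray(s,b);k=np.linalg.lstsq(np.c_[v1,-v2],o2-o1,rcond=None)[0]
    p,q=o1+k[0]*v1,o2+k[1]*v2;return ((p+q)/2).round(1),np.linalg.norm(p-q).round(1)
ca=lambda x,y:(155+x/4-.375,155+y/4-.375); cb=lambda x,y:(310+(x-400)/4-.375,155+y/4-.375)
cc=lambda x,y:(165+x/2.7-.3,185+(y-302)/2.7-.3)
print("handle top",onplane(t,ca(193,202),134), "tri",tri(ca(193,202),cc(174,378)))
print("collar",onplane(t,ca(206,213),80))
H=[onplane(t,ca(*c),45) for c in((160,184),(262,161),(281,260),(178,281))];print("holder",np.round(H,1),np.mean(H,0))
print([np.linalg.norm(H[i]-H[i-1]).round(1) for i in range(4)])
B=[onplane(t,cb(*c),70) for c in((510,62),(651,101),(629,196),(485,153))];print("block",np.round(B,1),np.mean(B,0))
print([np.linalg.norm(B[i]-B[i-1]).round(1) for i in range(4)])
print("mark",onplane(t,cb(568,128),70))
# pale mask for block
im=t["image"][155:220,310:390];print
for n,c in(("blue",(64,90)),("g1",(225,43)),("g2",(34,213))):print(n,onplane(t,ca(*c),127))
print("blue tri",tri(ca(64,90),cc(42,410)),"g1",tri(ca(225,43),cc(95,336)),"g2",tri(ca(34,213),cc(102,458)))
print("carving",onplane(t,(269,228),20),"tin",onplane(t,(272,154),63),"walnut",onplane(t,(270,188),24))
E
```

```text
handle top [460.31954906 152.54577557 134.        ] tri (array([459.9, 152.4, 132.7]), np.float64(1.4))
collar [460.28691294 154.07605347  80.        ]
holder [[483.  190.3  45. ]
 [498.1 124.9  45. ]
 [434.6 111.3  45. ]
 [420.9 176.6  45. ]] [459.1456695  150.80259158  45.        ]
[np.float64(63.6), np.float64(67.1), np.float64(65.0), np.float64(66.7)]
block [[ 557.8 -170.7   70. ]
 [ 533.  -256.9   70. ]
 [ 473.5 -240.8   70. ]
 [ 500.1 -153.6   70. ]] [ 516.08633186 -205.52736883   70.        ]
[np.float64(60.2), np.float64(89.7), np.float64(61.6), np.float64(91.2)]
mark [ 515.88488237 -205.19356445   70.        ]
blue [527.61933878 232.61210877 127.        ]
g1 [556.15243625 137.76125986 127.        ]
g2 [454.3889265  246.83399165 127.        ]
blue tri (array([526.4, 231.6, 127.6]), np.float64(2.6)) g1 (array([555.2, 137.1, 126. ]), np.float64(2.8)) g2 (array([453.9, 246.4, 127.4]), np.float64(1.2))
carving [415.50495916  -0.92208161  20.        ] tin [601.45482724  -8.03093373  63.        ] walnut [520.03355854  -3.39215842  24.        ]
```

```bash
python3 - <<'E'
from h import *
from plant import robot, fingers, readout, eyes
Q=[np.cos(np.radians(-8.25)),np.sin(np.radians(-8.25)),0,0]
for n,p in(("stand",[490,-205,260]),("hold",[445,152,330])):
    robot.move_pose(p,Q);robot.wait(.3)
    d=wrist(readout,eyes);np.savez(f"w_{n}.npz",**d);cv2.imwrite(f"pics/w_{n}.png",d["image"])
    print(n,d["xyz"],proj(d,[516,-205.5,70]) if n=="stand" else proj(d,[460,152.5,134]))
    print(readout.read_state()["t"],readout.read_state()["qpos"].round(2))
print(eyes.get_image("wrist")["hand_eye"].round(3),d["camera_matrix"])
a,b=[cv2.imread(f"pics/w_{n}.png") for n in("stand","hold")]
cv2.imwrite("pics/w_both.png",cv2.resize(np.vstack([a,b]),(450,600)) if 0 else cv2.resize(np.hstack([a,b]),(800,300)))
E
```

```text
stand [ 560.9848048  -225.4905922   402.81848795] [253.58232307 148.55179549]
2.175 [-0.49 -0.07  1.64 -0.    1.57  1.37]
hold [516.3912988  131.36533969 472.65115433] [255.33338889 156.54499568]
3.9 [ 0.22 -0.24  1.67  0.    1.71  2.08]
[[-1.00000e-03  9.57000e-01  2.90000e-01  7.38850e+01]
 [ 1.00000e+00  0.00000e+00  1.00000e-03 -1.08500e+00]
 [ 1.00000e-03  2.90000e-01 -9.57000e-01 -1.42912e+02]
 [ 0.00000e+00  0.00000e+00  0.00000e+00  1.00000e+00]] [[264.55028514   0.         258.45862168]
 [  0.         264.55028514 188.27985084]
 [  0.           0.           1.        ]]
```

View pics/w_both.png

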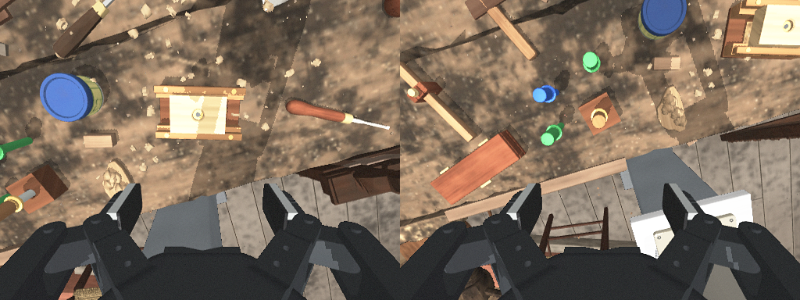

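The left half (stand) shows the stand and pale block centred near (254,145) full-resolution. The right half (holder) shows the drift near (256,150). Both agree with the top-view measurements, so I'll refine them.

```bash
python3 - <<'E'
from h import *
a=np.load("w_stand.npz");b=np.load("w_hold.npz")
A=cv2.resize(a["image"][90:190,190:322],None,fx=5.5,fy=5.5,interpolation=cv2.INTER_CUBIC)[:550]
B=cv2.resize(b["image"][115:175,225:290],None,fx=4,fy=4,interpolation=cv2.INTER_CUBIC)
A=cv2.resize(A,None,fx=.8,fy=.8);W=np.zeros((600,800,3),np.uint8);W[:A.shape[0],:A.shape[1]]=A[:, :800]
W[600-B.shape[0]:,800-B.shape[1]:]=B
cv2.imwrite("pics/crop2.png",W);print(A.shape,B.shape)
for n in("w_stand","top0"):
    d=np.load(n+".npz");im=d["image"];h=cv2.cvtColor(im,cv2.COLOR_BGR2HSV)
    c0=proj(d,[516,-205.5,70]).astype(int)
    m=((h[...,2]>150)&(h[...,1]<110)&(h[...,0]<35)).astype(np.uint8)
    M=np.zeros_like(m);M[c0[1]-40:c0[1]+40,c0[0]-60:c0[0]+60]=1;m*=M
    m=cv2.morphologyEx(m,cv2.MORPH_CLOSE,np.ones((7,7)))
    m=cv2.morphologyEx(m,cv2.MORPH_OPEN,np.ones((5,5)))
    cs=max(cv2.findContours(m,0,2)[0],key=cv2.contourArea)
    P=np.array([onplane(d,p,70)[:2] for p in cs[:,0].astype(float)],np.float32)
    print(n,cv2.minAreaRect(P))
E
```

```text
(440, 581, 3) (240, 260, 3)
w_stand ((516.1690673828125, -188.97129821777344), (120.94032287597656, 100.17996978759766), 69.3057861328125)
top0 ((509.24261474609375, -213.08474731445312), (225.50283813476562, 139.64500427246094), 35.68206787109375)
```

View pics/crop2.png

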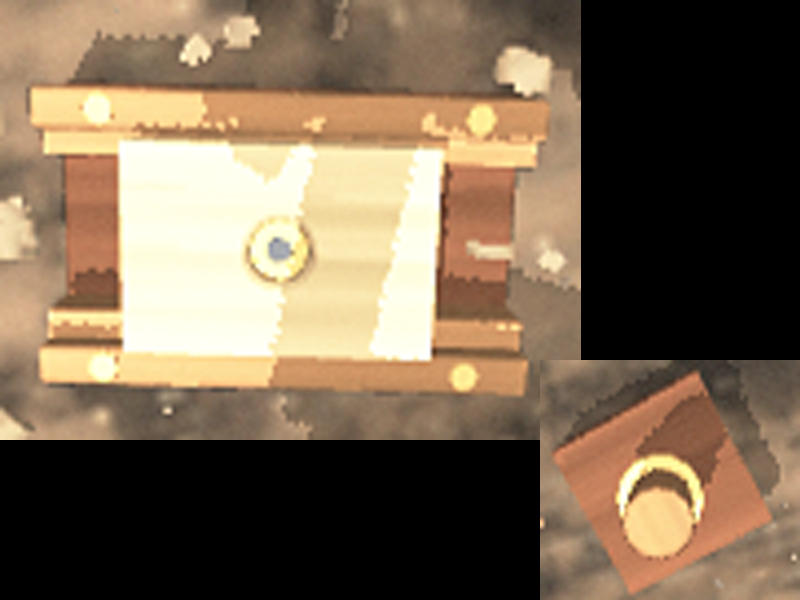

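The block's top corners in the crop are (120,141), (443,150), (433,360) and (124,354), and the ring is at (278,250). In the inset the handle top is at (657,523), with the holder around it.

```bash
python3 - <<'E'
from h import *
d=np.load("w_stand.npz");b=np.load("w_hold.npz")
f=lambda x,y:(190+(x+.5)/4.4-.5,90+(y+.5)/4.4-.5)
g=lambda x,y:(225+(x-540+.5)/4-.5,115+(y-360+.5)/4-.5)
B=np.array([onplane(d,f(*c),70) for c in((120,141),(443,150),(433,360),(124,354))]);print(B.round(1),B.mean(0))
print([np.linalg.norm(B[i]-B[i-1]).round(1) for i in range(4)])
for i,j in((0,1),(3,2)):v=B[i]-B[j];print("yaw",np.degrees(np.arctan2(v[0],v[1])))
S=np.array([onplane(d,f(*c),56) for c in((31,88),(548,98),(525,393),(40,381))]);print("rails",S.round(1),S.mean(0),[np.linalg.norm(S[i]-S[i-1]).round(1) for i in range(4)])
print("ring",onplane(d,f(278,250),70))
print("handle",onplane(b,g(657,523),134),"collar",onplane(b,g(661,497),82))
H=np.array([onplane(b,g(*c),45) for c in((555,456),(700,372),(772,520),(632,595))]);print("holder",H.round(1),H.mean(0),[np.linalg.norm(H[i]-H[i-1]).round(1) for i in range(4)])
E
```

```text
[[ 560.2 -172.1   70. ]
 [ 532.3 -257.4   70. ]
 [ 475.1 -239.5   70. ]
 [ 502.6 -153.3   70. ]] [ 517.55558036 -205.56451967   70.        ]
[np.float64(60.6), np.float64(89.8), np.float64(59.9), np.float64(90.5)]
yaw 18.13275383736592
yaw 17.715142952054133
rails [[ 581.3 -150.3   56. ]
 [ 536.5 -291.2   56. ]
 [ 453.3 -264.6   56. ]
 [ 499.5 -122.7   56. ]] [ 517.66917755 -207.20527901   56.        ] [np.float64(86.3), np.float64(147.8), np.float64(87.3), np.float64(149.2)]
ring [ 518.82522748 -205.32618505   70.        ]
handle [461.99326571 153.86204877 134.        ] collar [462.466711   153.09260638  82.        ]
holder [[485.1 191.   45. ]
 [499.7 126.4  45. ]
 [435.5 114.6  45. ]
 [421.9 178.5  45. ]] [460.56175581 152.62154348  45.        ] [np.float64(64.5), np.float64(66.2), np.float64(65.3), np.float64(65.3)]
```

```bash
cat >>h.py <<'E'
YAW=np.radians(17.4)
Q=[np.cos(-YAW/2),np.sin(-YAW/2),0,0]
SX=np.array([np.cos(YAW),-np.sin(YAW),0]);SY=np.array([np.sin(YAW),np.cos(YAW),0])
SEAT=np.array([516.9,-205.8,70]);DR=np.array([461.,153.3,0])
E
python3 - <<'E'
from h import *
from plant import robot, fingers, readout, eyes
robot.move_pose(DR+[0,0,200],Q)
print(robot.move_l(DR+[0,0,91],v=120,force_limit=15))
s0=readout.read_state();print(s0["tool_pos"],s0["wrist_force"])
fingers.clamp(70);robot.wait(.2)
s=readout.read_state();print(s["tool_pos"],s["finger_gap"],s["grasp_force"],s["wrist_force"],s["wrist_torque"])
robot.move_l(DR+[0,0,101],v=40);robot.move_l(DR+[0,0,216],v=150)
robot.wait(.3);s=readout.read_state();print(s["t"],s["tool_pos"],s["ee_rot"],s["finger_gap"],s["grasp_force"],s["wrist_force"],s["wrist_torque"])
for n in("scene","top"):
    d=eyes.get_image(n);np.savez(n+"1.npz",**d)
    for k,P in(("nose",s["tool_pos"]+[0,0,-84.]),("top",s["tool_pos"]+[0,0,43.])):print(n,k,proj(d,P))
i=cv2.resize(np.load("scene1.npz")["image"][130:280,150:300],(600,600),interpolation=cv2.INTER_CUBIC)
cv2.imwrite("pics/lift.png",i)
E
```

```text
False
[461.79973489 153.45862399  92.04455928] [0.31635626 0.44402586 0.14954365]
[461.23786999 153.25410576  91.35358868] 22.72263857459309 68.32447171211243 [-0.61469989 -1.05198495  6.08496947] [-0.29838829  0.29509769  0.0340016 ]
8.0083 [460.61235704 153.20416386 215.20734375] [ 9.88491112e-01 -1.51277434e-01 -6.33241774e-04  2.40459680e-04] 22.363024078194453 68.48771452903748 [ 0.06800303  0.51190175 -1.9235328 ] [-0.03776914  0.03363711  0.01289836]
scene nose [228.3463863  213.43429904]
scene top [224.30446547 161.37682109]
top nose [202.80863367 205.14880642]
top top [191.39836546 197.08480165]
```

View pics/lift.png

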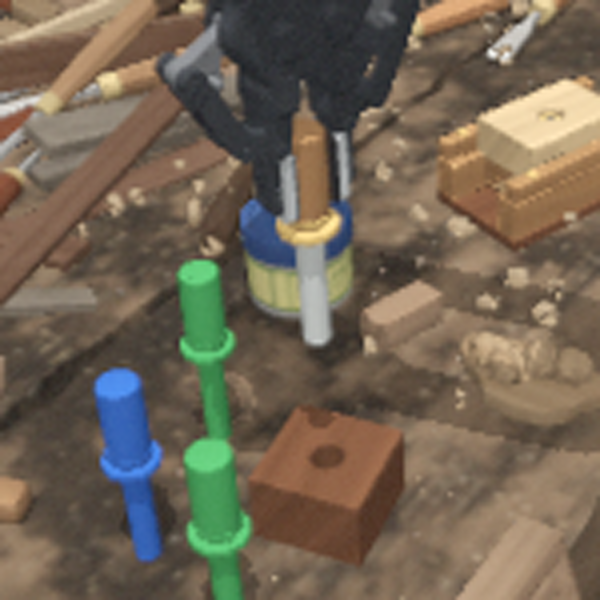

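The lift view shows the drift held upright, its nose at crop (317,338) against a predicted (313,334). The empty holder hole is at crop (327,456). Next is the search by pecking.

```bash
cat >>h.py <<'E'
NL=84.35
E
python3 - <<'E'
from h import *
from plant import robot, fingers, readout, eyes
up=SEAT+[0,0,NL+12]
robot.move_l(SEAT*[1,1,0]+[0,0,215],v=250)
robot.move_l(up,v=150);robot.wait(.2)
zs=None
for y in(0,3.5,-3.5,7,-7,10.5):
    p=SEAT+SY*y
    robot.move_l(p+[0,0,NL+(12 if zs is None else zs-70+2)],v=60)
    f0=readout.read_state()["wrist_force"]
    hit=robot.move_l(p+[0,0,NL-10],v=20,force_limit=5)
    s=readout.read_state();z=s["tool_pos"][2]-NL
    if zs is None: zs=z
    e=s["tool_pos"]-SEAT
    print(y,hit,"z",z.round(2),"x,y",(e@SX).round(2),(e@SY).round(2),"F",(s["wrist_force"]-f0).round(1),"t",s["t"])
    if z<zs-1 or z<68.5: break
E
```

```text
0 True z 63.33 x,y -0.16 0.01 F [-0.9 -0.1  5.7] t 11.4917
```

```bash
python3 - <<'E'
from h import *
from plant import robot, fingers, readout, eyes
c=SEAT+[0,0,readout.read_state()["tool_pos"][2]-70+0.7]
robot.move_l(c,v=10)
for n,v in(("x",SX),("y",SY)):
    for sg in(1,-1):
        f0=readout.read_state()["wrist_force"]
        hit=robot.move_l(c+v*sg*4,v=10,force_limit=5)
        s=readout.read_state();e=s["tool_pos"]-SEAT;print(n,sg,hit,(e@SX).round(2),(e@SY).round(2),(e[2]+70-NL).round(2),(s["wrist_force"]-f0).round(1),s["t"])
        robot.move_l(c,v=20)
E
```

```text
x 1 False 3.39 0.04 63.7 [-4.8  1.3  1.8] 12.3833
x -1 True -2.51 -0.03 64.22 [ 4.  -1.   3.5] 13.1583
y 1 True -0.49 1.76 63.37 [-1.  -1.   4.9] 13.8333
y -1 True -0.39 -1.78 63.38 [1.2 1.8 5.6] 14.475
```

```bash
python3 - <<'E'
from h import *
from plant import robot, fingers, readout, eyes
c=SEAT+[0,0,66.-70+NL]
robot.move_l(c,v=10);robot.wait(.1)
f0=readout.read_state()["wrist_force"];print(f0)
for n,v in(("y",SY),("x",SX)):
    for sg in(1,-1):
        hit=robot.move_l(c+v*sg*4.5,v=15,force_limit=6)
        s=readout.read_state();e=s["tool_pos"]-SEAT;F=s["wrist_force"]-f0;print(n,sg,hit,(e@SX).round(2),(e@SY).round(2),(e[2]+70-NL).round(2),"Fx,Fy,Fz",(F@SX).round(1),(F@SY).round(1),F[2].round(1),s["t"])
        robot.move_l(c,v=25)
E
```

```text
[ 0.17334189 -0.73123023 -0.91495933]
y 1 True -0.15 1.99 65.68 Fx,Fy,Fz 0.1 -2.2 1.5 15.5
y -1 True -0.27 -1.91 65.25 Fx,Fy,Fz 0.9 2.0 1.9 16.0583
x 1 False 3.97 0.0 65.69 Fx,Fy,Fz -4.5 1.0 0.7 16.7667
x -1 True -2.02 -0.05 66.39 Fx,Fy,Fz 4.1 -0.4 0.7 17.4083
```

```bash
python3 - <<'E'
from h import *
from plant import robot, fingers, readout, eyes
c=SEAT+SX*.5
for tgt,fl in((50,24),(40,14),(30,14)):
    hit=robot.move_l(c+[0,0,tgt-70+NL],v=10,force_limit=fl)
    s=readout.read_state();e=s["tool_pos"]-SEAT;F=s["wrist_force"];print(tgt,hit,(e@SX).round(2),(e@SY).round(2),(e[2]+70-NL).round(2),"F",F.round(1),s["finger_gap"],s["t"])
    if hit:break
E
```

```text
50 False 0.77 -0.0 51.14 F [-3.5  2.9  6.6] 22.62760142277075 19.4417
40 False 0.77 -0.01 41.1 F [-2.6  1.7  6.9] 22.040906786684605 20.5917
30 True 0.98 0.02 35.9 F [-3.5  0.9  8.2] 22.640657836869778 21.2833
```

```bash
python3 - <<'E'
from h import *
from plant import robot, fingers, readout, eyes
c=SEAT+SX*.5
hit=robot.move_l(c+[0,0,31-70+NL],v=6,force_limit=12)
s=readout.read_state();print(hit,s["tool_pos"][2]-NL,s["wrist_force"],s["t"])
robot.move_l(c+[0,0,50-70+NL],v=40);robot.move_l(c+[0,0,216-70],v=120)
robot.wait(.2)
d=eyes.get_image("top");s=readout.read_state();print(s["t"],s["wrist_force"],s["finger_gap"],s["grasp_force"])
e=eyes.get_image("scene")
t=cv2.resize(e["image"][140:220,240:340],None,fx=4,fy=4,interpolation=cv2.INTER_CUBIC)
g=cv2.resize(e["image"][20:200,190:370],None,fx=2,fy=2)
W=np.zeros((400,800,3),np.uint8);W[:320,:400]=t;W[:360,400:760]=g;cv2.imwrite("pics/after.png",W)
L=np.load("scene1.npz");print("hole",onplane(L,(150+327.5/4-.5,130+456.5/4-.5),45))
h=cv2.cvtColor(L["image"],cv2.COLOR_BGR2GRAY)[236:252,222:242];print(h)
E
```

```text
True 35.91011480100991 [-3.58484911  1.85312339  8.44751506] 21.675
23.2917 [-0.07572981  0.34378444 -1.81461182] 22.011041987881057 69.32793617248535
hole [458.27425119 153.63784588  45.        ]
[[109 107 104 106 107 105  86  84  80  83 105 111 109 108 109 106 107 111
  110 111]
 [109 103 101 108 111 109 110 110 110 111 112 107 107 107 109 107 108 110
  111 110]
 [107 103 105 107 109 114 115 115 116 114 110 107 108 110 108 107 110 111
  113 113]
 [101 107 105 110 114 116 114 113 115 113 109 108 107 107 108 112 112 112
  111 111]
 [103 108 110 111 113 114 116 115 115 111 110 109 105 102 108 111 112 109
  110 111]
 [105 109 108 114 115 113 114 101  95  93  86  86  95 103 109 112 112 112
  111 111]
 [108 111 111 115 112 108  99  76  76  77  76  75  73  84 103 110 112 110
  111 111]
 [110 108 112 117 112 100  76  72  72  78  74  75  72  74  97 108 111 112
  110 111]
 [111 115 115 116 107  86  68  70  75  76  76  79  73  73 100 111 112 112
  111 110]
 [110 114 116 114 115  94  70  67  73  75  77  76  72  87 107 110 108 111
  111 112]
 [111 115 115 115 109 106  88  73  74  77  80  83  92 104 110 112 110 112
  111 113]
 [116 114 117 114 110 105 101 101  98  95 104 109 107 110 111 110 111 111
  112 113]
 [114 115 117 112 108 108 106 105 109 105 110 111 111 112 111 107 111 111
  114 118]
 [115 117 114 110 111 107 106 107 110 110 114 112 110 109 110 110 112 112
  116 118]
 [114 114 113 113 105 107 107 108 110 113 111 113 112 109 113 111 109 114
  116 121]
 [114 113 112 109 102 106 105 109 111 110 112 112 112 110 110 112 115 114
  119 121]]
```

View pics/after.png

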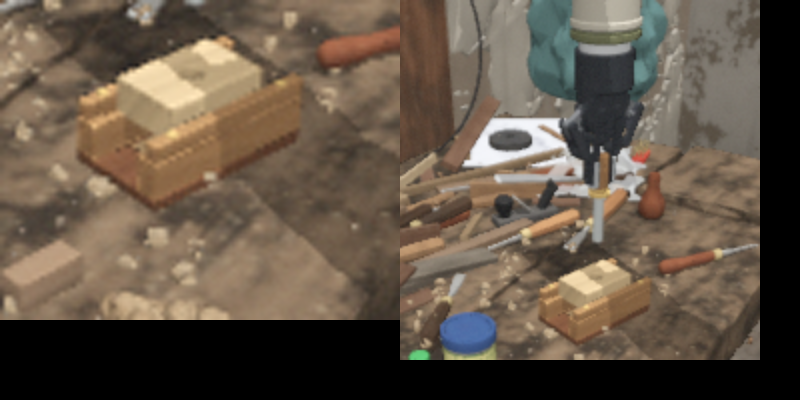

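After the push, the stand, block, walnut and carving have not moved. The drift is still held straight: in the right inset the nose is at about (598,240). Now to put it back in the holder.

```bash
python3 - <<'E'
from h import *
from plant import robot, fingers, readout, eyes
H=np.array([460.6,153.,0])
robot.move_l(H+[0,0,216],v=250);robot.move_l(H+[0,0,NL+52],v=120);robot.wait(.2)
hit=robot.move_l(H+[0,0,NL+3],v=30,force_limit=6)
s=readout.read_state();print(hit,s["tool_pos"],"nose",s["tool_pos"][2]-NL,s["wrist_force"],s["wrist_torque"],s["t"])
E
```

```text
True [460.58778799 153.03155185  91.37113477] nose 7.021134767158557 [-1.15397489  0.42201717  5.84033165] [-0.05305078  0.17333354 -0.00059698] 27.3083
```

```bash
python3 - <<'E'
from h import *
from plant import robot, fingers, readout, eyes
fingers.ungrasp();robot.wait(.3)
p=readout.read_state()["tool_pos"]
robot.move_l(p+[0,0,130],v=100);robot.move_pose([420,0,330],Q);robot.wait(.3)
s=readout.read_state();print(s["t"],s["wrist_force"],s["finger_gap"])
a=eyes.get_image("scene")["image"];b=eyes.get_image("wrist")["image"]
W=np.zeros((400,800,3),np.uint8);W[:400,:400]=cv2.resize(a[150:300,165:315],(400,400),interpolation=cv2.INTER_CUBIC);W[:300,400:]=cv2.resize(b,(400,300));cv2.imwrite("pics/end.png",W)
E
```

```text
30.7833 [-0.20170352  0.56071429 -0.9156471 ] 85.37909097861369
```

View pics/end.png

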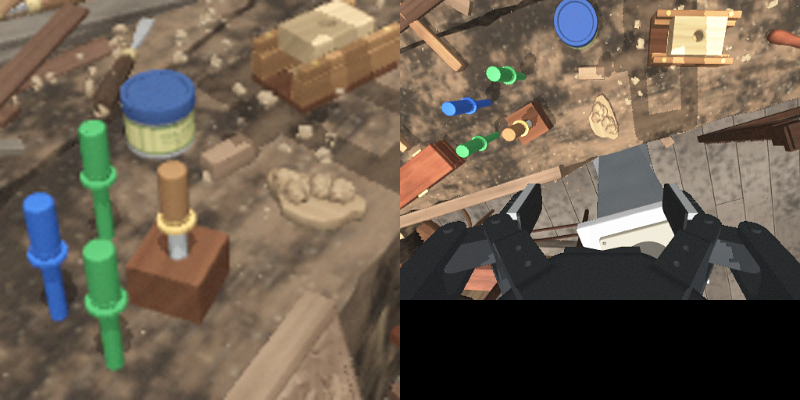

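The drift stands upright in its holder at crop (175,230). The hole in the block now shows dark and empty at (698,35), and everything else is undisturbed. Handing in.

```bash
python3 -c "
from plant import workorder
print(workorder.finish_job())"
```

```text
the job is handed in; nothing more can be done
None
```

The bush is pushed out: the nose stopped twice at 35.9 mm, the height expected with the bush on the cork, and sampled wrist forces stayed under 10 N (peak about 20 N by my estimate). The drift stands upright in its holder, released, and the job was handed in at about 31 s with the carving, walnut block and tin where they were.

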